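# Unlock the jammed mould tray with the release pin

### The job

The tray of the mould-warming drawer is locked in: take the release pin from the tool stand, push it down through the small access hole in the top of the unit, feel for the hidden spring catch and hold it down gently until the tray has sprung out by a good finger's width (about 25 mm). Never push the pin against the unit with more than 16 N, or the catch breaks. Put the pin back upright and fully home in the stand, pull the tray out to its stop, let go, and leave everything else where it is.

Things in the scene. Friction and masses are not known exactly. Their poses are not given: they have to be found in the camera images.
- pin: Release pin, 45 g: black square handle 16 x 16 x 50 mm tall over one round-ended steel rod, 6 mm in diameter, 60 mm long. Origin at the centre of the handle's underside, where the rod begins; z up along the handle, x and y square to its flat sides. It starts upright in one of the stand's two holes, rod down, handle resting on the stand's top, x within 0.15 rad of the stand's x.
- pin_tip (a point): The free end of the pin's rod, 60 mm below the pin's origin on its axis.
- stand: Fixed white tool stand, a block 70 x 160 x 66 mm (x, y, z), origin at the centre of its underside, z up. Two upright through holes, 10 mm in diameter with a 1 mm bevel, at x = 0, y = -45 mm and +45 mm; one holds the pin, the other the fork, either way round. With the pin fully home its origin is 66 mm above the stand's origin.
- unit: Fixed mould-warming drawer, a white box 260 x 220 x 110 mm (x, y, z), origin at the centre of its underside, z up, front with the tray facing its -x. Its hidden two-step catch: the pad lets the tray go after 5 mm of travel (8 to 9 N) and meets a rigid stop after 7 mm (9.6 N), where force rises steeply; over 16 N breaks it. Let up at once, it catches the tray again at 14 mm: hold about 1 s.
- hole_mouth (a point): Centre of the access hole, level with the unit's top: vertical, 10 mm in diameter, top plate 6 mm thick, 75 mm frontward and 45 mm to +y of the unit's centre, ringed by a dark steel washer. Below it the hidden catch pad, flat, 22 mm square, lies 12 to 32 mm under the top face, different each time. It is sprung upward: moves from 4 N, stiffness 0.8 N/mm, straight down.
- tray (a joint): How far the tray is out, m: 0 locked in; once let go a damped spring pushes it to about 0.028 in about 1 s; from there it slides with about 1.2 N friction to its stop at 0.100, along the unit's -x.
- tray_grip (a point): Centre of the tab on the tray's front: upright black fin 12 mm wide (unit's y), 38 mm long (x), 34 mm high, 32 mm below the unit's top and 26 mm before its front edge when the tray is in; moves with the tray. Top and both sides are free.
- fork: Dipping fork in the other hole of the stand: round wooden handle 16 mm in diameter, 85 mm tall, steel shank. Leave it.
- nozzle_a: Steel piping nozzle, a cone 24 mm wide, 36 mm high, standing on the bench. Leave it.
- nozzle_b: The same kind of nozzle standing on top of the unit, to the right of its middle. Leave it.
- bowl: Steel bowl, 120 mm wide, 55 mm high, on the bench to the left. Leave it.
- jar: Amber glass jar, 64 mm wide, 90 mm high, on the bench to the right of the unit. Leave it.
- spatula: Spatula lying on the bench to the left of the unit. Leave it.
- scissors: Scissors with two orange finger rings, 140 mm long, 9 mm thick, lying near the robot. Leave them.
Mind the look-alikes: they are no part of the job. Of the things shaped like the stand, the white one is meant.

How it is judged:
On the way:
1. the tray has sprung out more than 20 mm while the pin is in the access hole (value of joint tray above 0.02 m and z of pin_tip in the frame of hole_mouth below -0.008 m and horizontal distance between pin_tip and hole_mouth below 0.012 m), for 0.05 s.
At the end, for the whole second after the job is handed in: The tray stands out by more than 90 of its 100 mm, and the pin stands in a hole of the stand, upright within 0.1 rad, its handle within 5 mm of resting on the stand's top, at rest and released (z of pin in the frame of stand between 0.062 and 0.071 m and angle between pin's own z axis and vertical below 0.1 rad and x of pin in the frame of stand between -0.008 and 0.008 m and y of pin in the frame of stand between -0.055 and 0.055 m and value of joint tray above 0.09 m and linear speed of pin below 0.02 m/s); the robot touches nothing.
It fails at once if the pin is pressed against the unit or its catch with more than 16 N (contact force between pin and unit above 16 N).
It fails at once if the fork, a nozzle, the bowl, the jar, the spatula or the scissors is moved more than 30 mm (distance of any of fork, nozzle_a, nozzle_b, bowl, jar, spatula, scissors from where it was at the start of the episode above 0.03 m).
It also fails if it takes over 72 s, if anything falls off the work surface, if the arm or the gripper's body presses on something with over 40 N, if the wrist force passes 120 N, or if a joint passes its speed limit or range.

### The arm

A 6-joint arm with a two-finger parallel gripper is mounted at the origin on the work surface. World frame = base frame: x ahead of the robot, y to its left, z up, the work surface at z = 0. Lengths are in m, angles in rad, forces in N, time in s.
With the tool pointing down it reaches from about 0.2 to 0.875 m from the base axis. Payload 3.4 kg.
Tool frame: the origin (TCP) lies between the finger pads; the fingertips stand 25 mm ahead of it and the grasp point (between the pads) lies 6 mm ahead of it (r.nose_length is the z of the fingertips in the tool frame, in m); z points along the fingers, x is the direction in which the jaws open and shut, and the axes are right-handed (so a half turn about z gives the same grasp; the last joint's range is limited). The gripper opens to 94 mm and grips with 3 to 60 N. Pads are 16 mm wide; open, the fingers measure 119 mm over their backs; the gripper's body (75 mm by 177 mm) begins 78 mm behind the grasp point.
Start: joints at [1.091, 0.276, 1.505, -0, 1.361, -0.121], TCP at [0.202, 0.538, 0.202] pointing down, gripper open.
Joint ranges: [-2.89, 2.89], [-0.75, 2.08], [0.22, 2.7], [-1.18, 4.32], [0.11, 2.71], [-2.7, 2.7]. Speed limits (rad/s): [2.57, 2.57, 3.14, 3.14, 3.14, 3.14].

### API

Orientations are given as a unit quaternion [w, x, y, z].
In Python, from plant import r, gripper_to, inverse_kinematics, vision, models, telemetry gives the robot as it stands. Calls block until the motion is done:
- r.move_to(position, orientation): joint-space move of the TCP to a pose.
- r.move_l(position, rot=None, vel=0.15, guard=None): straight line of the TCP; rot=None keeps the orientation; vel is the mean speed in m/s. With guard (N) it stops when the force on the tool has changed by that much, and returns True; else False.
- r.movej(angles): joint-space move.
- gripper_to(opening, f_grip=None): finger opening in m; f_grip is the grip in N (None keeps the last); returns when the fingers have stopped.
- r.hold(seconds).
- inverse_kinematics(position, orientation): joint angles nearest the present ones, or None.
- vision.snapshot(name): name is "scene" or "top"; returns the picture (480x640x3 uint8, red, green, blue); there is no depth.
- vision.get_calibration(name): a dict with "fx", "fy", "cx", "cy" (pixels), "position" and "orientation" of the camera in the world. Camera axes: x right, y down, z forward; pixel columns grow to the right and rows downward; lengths in m; the calibration is good to about 2 mm. A picture is of the moment at which its call begins. get_calibration takes no time and is no camera call.
A pose or a line that the arm cannot do raises r.PlanningError and nothing moves.
- r.sign_off(): hands the job in, once; it reports no verdict.
Trained networks look in the newest picture that a camera, given by its name, has taken for a name from the list of things; names that differ only in an ending like _2 or _b are one class to them, and where a whole thing is asked for, a point or a joint stands for the part that bears it (a point fixed in the world has none). Each returns a list of dicts, best first, with "score" (0 to 1); they miss things now and then, are a little off and sometimes report something else, mostly with a low value. They report only what shows in the picture. A call takes as long as a camera call. They do not tell look-alikes from the thing itself.
- models.boxes_of(thing, camera): "at" ([x, y, z] in m, in world coordinates, good to about 4 mm: the middle of the surface that is visible of it).
- models.regions_of(thing, camera): "pixels" (480x640 bool, what is visible of it).
- models.mark_of(thing, camera): "at" ([x, y, z] in m, in world coordinates, good to about 4 mm: a listed point, or the origin of a listed thing).
Readings, each from a call of its own:
- telemetry.current_t(): time.
- telemetry.current_joints(): joint angles.
- telemetry.current_dq(): joint speeds.
- telemetry.current_joint_efforts(): joint torques, N m.
- telemetry.current_ee_pos(): TCP position.
- telemetry.current_tool_rot(): TCP orientation.
- telemetry.current_wrist_force(): force on the tool from outside, world axes, zero at the start.
- telemetry.current_torque(): the same for the moment, N m.
- telemetry.current_opening(): finger opening in m.
Only numpy, scipy, OpenCV 4.12 (cv2) and the standard library are available. Lean on these libraries where they do the work, as an engineer would, in place of code of your own. Each camera call takes 0.05 s, during which the arm holds its last target.

## Working session

There is one attempt and no reset: what is moved stays moved. The work goes in short steps, each a Python script; the robot and the scene stay as the last script left them, time stands still between calls to the robot, and variables do not carry over. Pictures are saved under pics/ and viewed, and the job is handed in when it is done.

```bash
ls; mkdir -p pics
cat > h.py <<'E'
import numpy as np, cv2
from scipy.spatial.transform import Rotation as R
from plant import r, gripper_to, inverse_kinematics, vision, models, telemetry
def save(n,im): cv2.imwrite('pics/'+n+'.png',cv2.cvtColor(im,cv2.COLOR_RGB2BGR))
def cam(c):
    k=vision.get_calibration(c); o=k['orientation']
    return k,R.from_quat([o[1],o[2],o[3],o[0]]).as_matrix(),np.array(k['position'])
def proj(c,p):
    k,M,t=cam(c); q=M.T@(np.array(p)-t); return np.array([k['fx']*q[0]/q[2]+k['cx'],k['fy']*q[1]/q[2]+k['cy']])
def atz(c,u,v,z):
    k,M,t=cam(c); d=M@np.array([(u-k['cx'])/k['fx'],(v-k['cy'])/k['fy'],1]); return t+d*(z-t[2])/d[2]
def down(yaw): # tool z down, tool x at yaw
    q=(R.from_euler('z',yaw)*R.from_euler('x',np.pi)).as_quat(); return [q[3],q[0],q[1],q[2]]
E
python3 - <<'E'
from h import *
for c in ('scene','top'):
    save(c+'0',vision.snapshot(c)); print(c,vision.get_calibration(c))
    for t in ('pin','stand','unit','hole_mouth','tray_grip','fork','pin_tip'):
        for f in ('mark_of','boxes_of'):
            try: print(t,f,[(np.round(d['at'],3).tolist(),round(d['score'],2)) for d in getattr(models,f)(t,c)][:4])
            except Exception as e: print(t,f,e)
print(telemetry.current_t())
E
```

```text
pics
scene {'fx': 608.8382546280521, 'fy': 608.8382546280521, 'cx': 304.41979613882444, 'cy': 236.66334014849375, 'position': array([1.22002632, 0.70690545, 1.04847723]), 'orientation': array([-0.13556966,  0.32903253,  0.85808014, -0.37021201])}
pin mark_of [([0.494, -0.195, 0.063], 0.5)]
pin boxes_of [([0.498, -0.192, 0.095], 0.64)]
stand mark_of [([0.315, -0.316, -0.003], 0.89), ([0.486, -0.246, 0.001], 0.88), ([0.387, -0.513, 0.0], 0.82), ([0.328, 0.142, 0.002], 0.59)]
stand boxes_of [([0.508, -0.217, 0.06], 0.7), ([0.355, 0.153, 0.063], 0.7), ([0.335, -0.291, 0.061], 0.69), ([0.401, -0.485, 0.06], 0.64)]
unit mark_of [([0.729, 0.063, 0.0], 0.7)]
unit boxes_of [([0.755, 0.093, 0.112], 0.84), ([0.384, 0.363, 0.033], 0.6)]
hole_mouth mark_of [([0.643, 0.096, 0.114], 0.72)]
hole_mouth boxes_of [([0.754, 0.099, 0.11], 0.72)]
tray_grip mark_of [([0.574, 0.03, 0.07], 0.54)]
tray_grip boxes_of [([0.58, 0.033, 0.101], 0.65)]
fork mark_of [([0.483, -0.286, 0.062], 0.7), ([0.404, 0.37, 0.0], 0.31)]
fork boxes_of [([0.489, -0.281, 0.114], 0.76)]
pin_tip mark_of [([0.728, 0.063, -0.002], 0.3
[... 484 characters left out ...]
89), ([0.316, -0.313, -0.003], 0.74), ([0.385, -0.514, 0.003], 0.69)]
stand boxes_of [([0.38, -0.508, 0.067], 0.95), ([0.481, -0.236, 0.069], 0.93), ([0.316, -0.308, 0.063], 0.87), ([0.332, 0.138, 0.067], 0.7)]
unit mark_of [([0.732, 0.062, 0.0], 0.68)]
unit boxes_of [([0.714, 0.065, 0.111], 0.75)]
hole_mouth mark_of [([0.648, 0.093, 0.113], 0.74)]
hole_mouth boxes_of [([0.712, 0.062, 0.112], 0.83)]
tray_grip mark_of [([0.577, 0.029, 0.08], 0.86), ([0.379, -0.084, -0.003], 0.5)]
tray_grip boxes_of [([0.597, 0.026, 0.085], 0.76)]
fork mark_of [([0.48, -0.287, 0.065], 0.52), ([0.486, -0.245, -0.001], 0.2)]
fork boxes_of [([0.48, -0.282, 0.138], 0.67)]
pin_tip mark_of []
pin_tip boxes_of []
1.5
```

View pics/scene0.png

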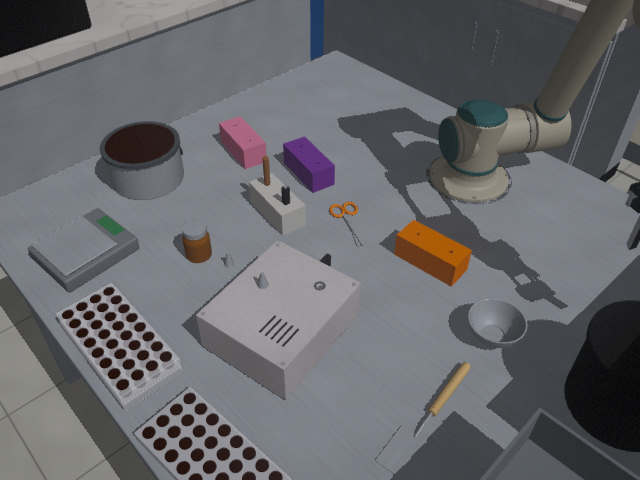

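View pics/top0.png

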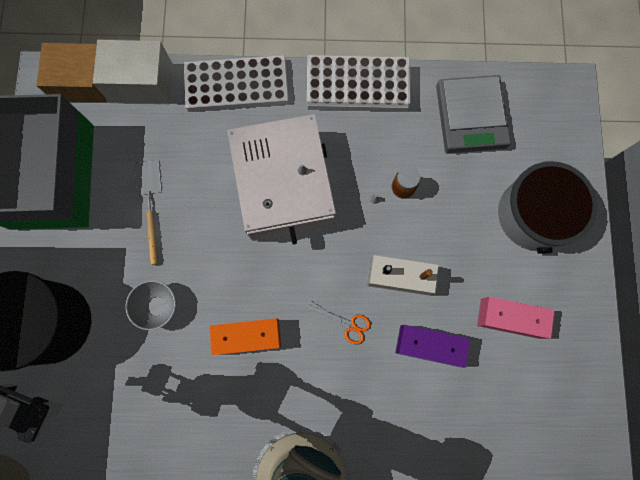

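The four stand-shaped blocks in the top picture are white at (404,275), orange at (245,337), purple at (435,345) and pink at (517,317). The white one holds both the black pin, about (388,268), and the wooden fork, about (427,273), so it fits. I'll confirm it in enlarged crops.

```bash
python3 - <<'E'
import cv2,numpy as np
t=cv2.imread('pics/top0.png'); s=cv2.imread('pics/scene0.png')
def c(im,u0,v0,w,h,f): return cv2.resize(im[v0:v0+h,u0:u0+w],None,fx=f,fy=f,interpolation=cv2.INTER_CUBIC)
a=c(t,365,245,80,60,5);b=c(t,245,180,80,60,5);d=c(s,240,150,80,90,5)[:300*2][:, :400];e=c(s,290,240,80,60,5)
cv2.imwrite('pics/crop.png',np.vstack([np.hstack([a,b]),np.hstack([cv2.resize(d,(400,300)),e])]))
E
python3 - <<'E'
from h import *
for th,u in (('stand',0),('unit',0),('pin',0),('tray_grip',0)):
    for c in ('top','scene'):
        rs=models.regions_of(th,c)
        for d in rs[:5]:
            m=d['pixels'].astype(np.uint8); ys,xs=np.nonzero(m)
            if c=='top': 
                rc=cv2.minAreaRect(np.column_stack([xs,ys]).astype(np.float32)); print(th,c,round(d['score'],2),rc)
            else: print(th,c,round(d['score'],2),xs.mean(),ys.mean(),len(xs))
E
```

```text
stand top 0.93 ((244.5098876953125, 336.0990295410156), (30.348634719848633, 69.85161590576172), 84.2894058227539)
stand top 0.76 ((432.79412841796875, 345.6764221191406), (72.7801513671875, 31.563377380371094), 12.52880859375)
stand top 0.72 ((402.8999938964844, 274.7000427246094), (68.44792938232422, 32.526912689208984), 8.130101203918457)
stand top 0.65 ((515.261474609375, 317.7303161621094), (75.82148742675781, 31.86115837097168), 11.633633613586426)
stand scene 0.95 242.76288019863438 141.72687771570452 1611
stand scene 0.76 432.17406579367616 252.1801341424465 3131
stand scene 0.74 277.2919075144509 204.63342967244702 2076
stand scene 0.57 308.42680412371135 163.6798969072165 1940
unit top 0.88 ((282.9468688964844, 182.02340698242188), (124.27288818359375, 94.73237609863281), 80.27242279052734)
pin top 0.46 ((387.0, 269.5), (9.0, 8.0), 90.0)
pin scene 0.25 277.3641133263379 205.11699895068205 1906
tray_grip top 0.78 ((291.4660339355469, 232.81886291503906), (21.3160400390625, 87.47562408447266), 79.3803482055664)
```

View pics/crop.png

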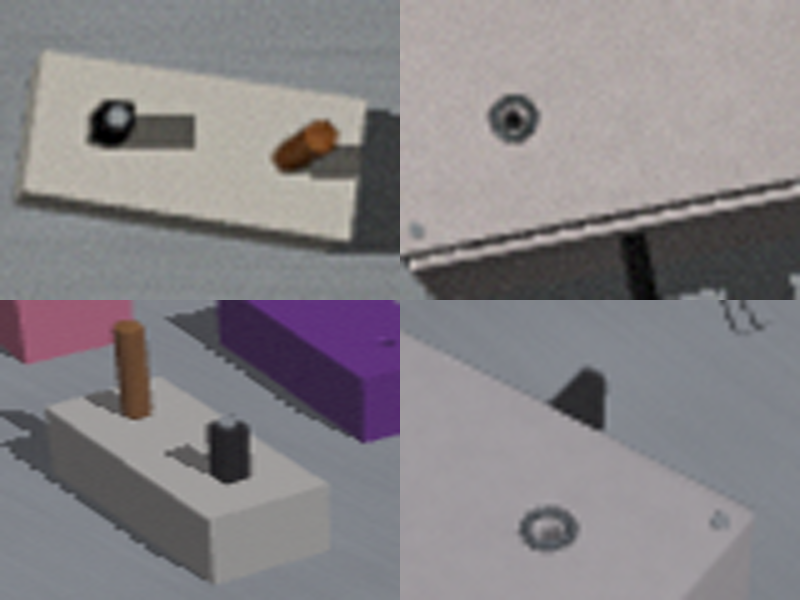

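The crops confirm the white stand, with the pin in its left (+y) hole and the fork in the other. The washer is at top (267.6,203.6) and scene (319.8,285.6). Next I'll refine the positions.

Run:
```python
from h import *
from scipy.optimize import least_squares
t=cv2.cvtColor(cv2.imread('pics/top0.png'),cv2.COLOR_BGR2RGB); s=cv2.cvtColor(cv2.imread('pics/scene0.png'),cv2.COLOR_BGR2RGB)
def cen(im,u,v,w,f):
    g=im[v-w:v+w+1,u-w:u+w+1].astype(float).mean(2); bg=np.median(g); m=np.clip(bg-g-f,0,None)
    yy,xx=np.mgrid[v-w:v+w+1,u-w:u+w+1]; m2=(m>0); 
    return (xx[m2].min()+xx[m2].max())/2,(yy[m2].min()+yy[m2].max())/2,(xx*m).sum()/m.sum(),(yy*m).sum()/m.sum()
for c,im,u,v,w in (('top',t,267,203,8),('scene',s,320,286,9)):
    q=cen(im,u,v,w,25); print(c,q,atz(c,*q[:2],.11),atz(c,*q[2:],.11))
# top-face quads by thresholding (white-ish, bright) in top
def quad(im,box,thr):
    u0,v0,w,h=box; g=im[v0:v0+h,u0:u0+w].astype(int).min(2); 
    m=(g>thr).astype(np.uint8); m=cv2.morphologyEx(m,cv2.MORPH_CLOSE,np.ones((9,9)))
    n,l,st,_=cv2.connectedComponentsWithStats(m); k=1+np.argmax(st[1:,4]); ys,xs=np.nonzero(l==k)
    return cv2.minAreaRect(np.column_stack([xs+u0,ys+v0]).astype(np.float32)),t
for nm,c,im,box,thr,z in (('stand','top',t,(360,245,95,55),155,.066),('unit','top',t,(220,105,125,140),150,.11)):
    g=im[box[1]:box[1]+box[3],box[0]:box[0]+box[2]].min(2); print(nm,np.percentile(g,[5,25,50,75,95]))
    rc,_=quad(im,box,thr); print(rc); P=[atz(c,*p,z)[:2] for p in cv2.boxPoints(rc)]
    P=np.array(P); print('cen',P.mean(0)); 
    for i in range(4):
        d=P[(i+1)%4]-P[i]; print(np.linalg.norm(d).round(4),np.arctan2(d[1],d[0]).round(3))
# predicted pin handle in both
p=np.array([.491,-.198,.116])
for c in('top','scene'): print(proj(c,p),proj(c,p-[0,0,.05]))
```

```text
top (np.float64(267.0), np.float64(203.5), np.float64(267.3562896730599), np.float64(203.32666712169816)) [0.64259961 0.09225202 0.11      ] [0.64304413 0.09141398 0.11      ]
scene (np.float64(319.5), np.float64(285.5), np.float64(319.3835807638625), np.float64(285.52721735820325)) [0.64560959 0.0932384  0.11      ] [0.64583818 0.0931322  0.11      ]
stand [ 55. 125. 131. 162. 168.]
((403.791748046875, 273.57452392578125), (65.2552261352539, 27.923721313476562), 8.61564826965332)
cen [ 0.4840992  -0.24168535]
0.0688 -0.151
0.1596 -1.708
0.0688 2.967
0.158 1.435
unit [ 55. 125. 151. 164. 169.]
((280.17730712890625, 173.1805419921875), (105.2973403930664, 91.59136962890625), 79.2156982421875)
cen [0.72178463 0.0630489 ]
0.2263 -1.349
0.2688 -2.947
0.2178 1.781
0.2661 0.227
[388.46008291 267.60071004] [385.87307917 270.42072034]
[285.05180753 185.883552  ] [285.71110619 201.56155145]
```

Run:
```python
from h import *
for y in (-.143,-.143+np.pi/2,-.143-np.pi/2,-.143+np.pi):
    for p in ((.4905,-.1972,.1),(.4905,-.1972,.22),(.644,.0925,.22),(.48,.0,.08)):
        q=inverse_kinematics(p,down(y)); print(round(y,2),p,None if q is None else np.round(q,2))
```

```text
-0.14 (0.4905, -0.1972, 0.1) [-0.51  0.29  1.76 -0.    1.09 -0.37]
-0.14 (0.4905, -0.1972, 0.22) [-0.51  0.2   1.57 -0.    1.38 -0.37]
-0.14 (0.644, 0.0925, 0.22) [ 0.04  0.38  1.3  -0.    1.46  0.18]
-0.14 (0.48, 0.0, 0.08) [-0.15  0.24  1.89 -0.    1.01 -0.  ]
1.43 (0.4905, -0.1972, 0.1) [-0.51  0.29  1.76  0.    1.09 -1.94]
1.43 (0.4905, -0.1972, 0.22) [-0.51  0.2   1.57  0.    1.38 -1.94]
1.43 (0.644, 0.0925, 0.22) [ 0.04  0.38  1.3  -0.    1.46 -1.39]
1.43 (0.48, 0.0, 0.08) [-0.15  0.24  1.89 -0.    1.01 -1.57]
-1.71 (0.4905, -0.1972, 0.1) [-0.51  0.29  1.76 -0.    1.09  1.2 ]
-1.71 (0.4905, -0.1972, 0.22) [-0.51  0.2   1.57 -0.    1.38  1.2 ]
-1.71 (0.644, 0.0925, 0.22) [0.04 0.38 1.3  0.   1.46 1.75]
-1.71 (0.48, 0.0, 0.08) [-0.15  0.24  1.89 -0.    1.01  1.57]
3.0 (0.4905, -0.1972, 0.1) None
3.0 (0.4905, -0.1972, 0.22) None
3.0 (0.644, 0.0925, 0.22) None
3.0 (0.48, 0.0, 0.08) None
```

```bash
python3 - <<'E'
from h import *
T=telemetry.current_t
gripper_to(.06,25)
r.move_to([.4905,-.1972,.22],down(-.143)); print(T(),telemetry.current_ee_pos())
r.move_l([.4905,-.1972,.100],vel=.12,guard=8); print(T(),telemetry.current_ee_pos())
save('pre',vision.snapshot('scene'))
gripper_to(.0,25); print(T(),telemetry.current_opening(),telemetry.current_wrist_force(),telemetry.current_ee_pos())
save('grip',vision.snapshot('scene'))
E
python3 - <<'E'
import cv2,numpy as np
a=[cv2.resize(cv2.imread(f'pics/{n}.png')[140:240,230:330],(400,400)) for n in('pre','grip')]
cv2.imwrite('pics/g2.png',np.hstack(a))
E
```

```text
5.3833 [ 0.49076212 -0.19646183  0.22000772]
6.5333 [ 0.49108529 -0.19747948  0.10067976]
7.3333 0.015705944547558432 [-0.23023541 -0.13710193  0.76339245] [ 0.49057724 -0.19725066  0.10000984]
```

View pics/g2.png

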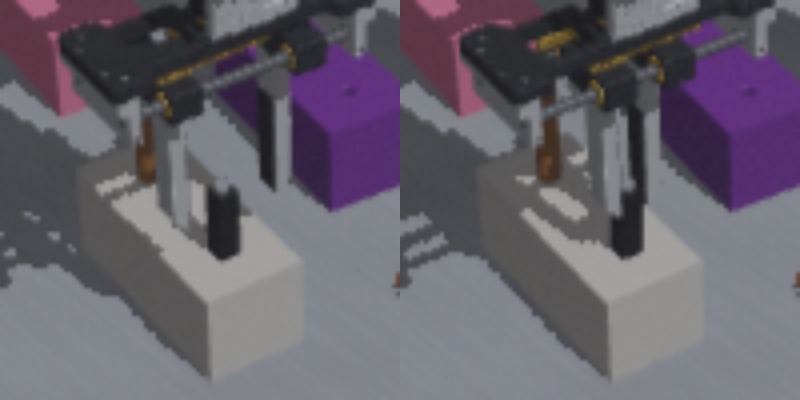

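The grip holds at 15.7 mm opening. I'll lift the pin and carry it above the washer, then look at the tip relative to the hole.

Run:
```python
from h import *
T=telemetry.current_t
r.move_l([.4905,-.1972,.24],vel=.15); 
r.move_to([.6443,.0925,.25],down(-.143)); r.move_l([.6443,.0925,.212],vel=.08); r.hold(.2)
print(T(),telemetry.current_ee_pos(),telemetry.current_wrist_force(),telemetry.current_opening())
im=vision.snapshot('scene'); save('over',im); im2=vision.snapshot('top'); save('overt',im2)
print([(np.round(d['at'],4),d['score']) for d in models.mark_of('pin_tip','scene')])
e=telemetry.current_ee_pos()
print('pred tip',proj('scene',[e[0],e[1],e[2]-.094]),'hole',proj('scene',[.6443,.0925,.11]))
cv2.imwrite('pics/overc.png',np.hstack([cv2.cvtColor(cv2.resize(x,(400,400),interpolation=cv2.INTER_CUBIC),4) for x in (im[250:300,295:345],im2[180:230,240:290])]))
```

```text
10.5333 [0.64473869 0.09255692 0.21274812] [-0.20593572  0.47559953 -0.60724482] 0.016135740666068456
[(array([0.4027, 0.3704, 0.0012]), 0.73), (array([0.6509, 0.0909, 0.12  ]), 0.53)]
pred tip [319.71959346 282.31863298] hole [319.72356778 284.9832085 ]
```

View pics/overc.png

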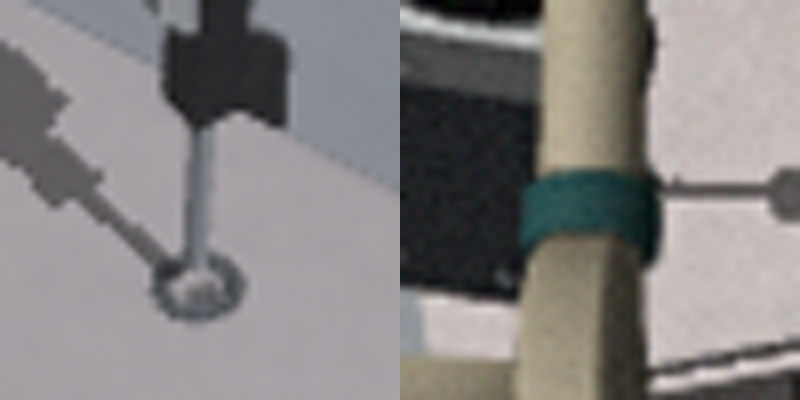

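The rod is over the washer. In the scene view its axis is at about column 319.6 and the washer centre at (319.8,285.6). I'll enlarge further to find the end of the rod.

Run:
```python
import cv2,numpy as np
im=cv2.imread('pics/over.png')[262:296,302:336]; o=cv2.imread('pics/scene0.png')[262:296,302:336]
f=lambda x:cv2.resize(np.clip((x.astype(float)-60)*2,0,255).astype(np.uint8),(400,400),interpolation=cv2.INTER_NEAREST)
d=np.clip(128+2*(im.astype(float)-o),0,255).astype(np.uint8)
cv2.imwrite('pics/oc2.png',np.vstack([np.hstack([f(im),f(o)]),]))
g=(im.astype(int)-o).mean(2).round().astype(int); print(g[10:28,8:26])
```

```text
[[  7   7   7   8   6   6   6   3 -36 -53 -32 -15   8   8   7   9   8   7]
 [  6   5   6   7   7   7   6   3 -37 -51 -32 -17   6   8   8   7   7   6]
 [  6   6   6   7   6   6   6   6 -36 -49 -30  -5   6   5   6   6   5   7]
 [  7   6   6   7   7   6   7   4 -53 -50 -30  -5   6   6   6   6   7   6]
 [  7   6   6   6   7   7   6   4 -57 -48 -31  -6   7   5   6   8   6   7]
 [-40   6   6   6   6   6   7   4 -59 -47 -29  -7   7   6   6   7   6   5]
 [-59 -45 -39   6   7   6   7   4 -56 -45 -32 -11   6   7   6   6   7   6]
 [-61 -63 -58 -38   7   6   7   3 -56 -45 -30   4   8   7   7   8   7   6]
 [ -4 -61 -63 -60 -39   7   5   4 -55 -44 -26   5   6   7   6   7   6   7]
 [  7  -3 -62 -61 -59 -39   6   4 -47   3   9   8   7   7   7   7   6   7]
 [  6   6  -4 -60 -60 -46 -14   4  -5  26  42   2   6   6   6   6   6   6]
 [  8   7   5  -3 -60 -32 -23 -13 -10   6  34   5   4   2   5   7   7   8]
 [  7   7   7   5 -16 -29 -41 -53   5   6  10   5   4   3   2   6   7   7]
 [  6   6   6   6   4   0   3  -2   8   8   5   5   5   3   3   5   7   6]
 [  7   9   8   6   5   3   6   6   5   5   5   6   5   3   3   5   8   8]
 [  8   6   7   6   6   3   3   6   8   5   5   3   3   4   4   7   7   7]
 [  7   6   7   7   6   3   7   4   5   5   4   2   3   5   4   7   7   7]
 [  7   7   7   8   7   7   6   5   3   3   5   1   5   5   6   7   7   7]]
```

View pics/oc2.png

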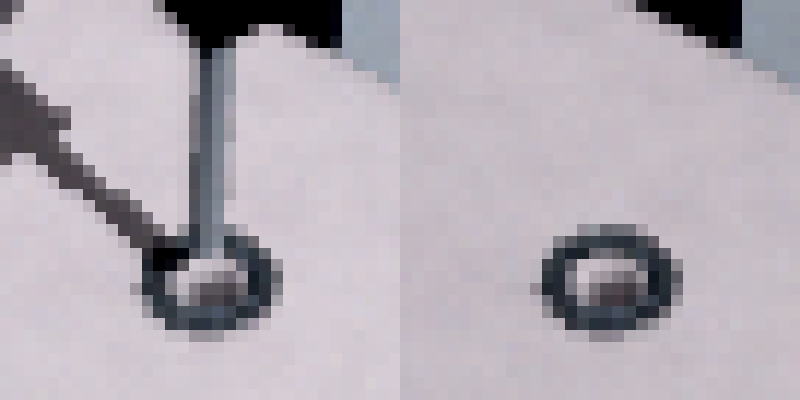

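The tip and the washer centre agree to within about 0.5 mm, so I'll go down guarded.

Run:
```python
from h import *
T=telemetry.current_t
F=lambda:np.round(telemetry.current_wrist_force(),2)
print(F())
c=r.move_l([.6443,.0925,.166],vel=.02,guard=2.0); r.hold(.1)
e=telemetry.current_ee_pos(); print(T(),c,e,'tip',e[2]-.094,F())
save('in1',vision.snapshot('scene'))
```

```text
[ 0.01 -0.1  -0.15]
12.325 True [0.64411117 0.09249592 0.17798795] tip 0.0839879526439245 [-0.12  0.03  3.64]
```

Contact came 26 mm under the top face, so the tip is through the hole and on the pad at 3.6 N. Now I'll press in small steps.

Run:
```python
from h import *
T=telemetry.current_t
F=lambda:np.round(telemetry.current_wrist_force(),2)
z0=telemetry.current_ee_pos()[2]
for dz in (.002,.004,.005,.0055,.006,.0064):
    r.move_l([.6443,.0925,z0-dz],vel=.01,guard=7 if dz<.003 else 4); r.hold(.1)
    f=F(); print(round(T(),2),dz,telemetry.current_ee_pos()[2]-z0,f)
    if f[2]>9.0: break
r.hold(1.3); print(T(),F()); im=vision.snapshot('scene'); save('in2',im)
print(F(),[(np.round(d['at'],3),round(d['score'],2)) for d in models.mark_of('tray_grip','scene')])
cv2.imwrite('pics/in2c.png',cv2.cvtColor(cv2.resize(im[220:340,270:390],(600,600)),4))
```

```text
12.77 0.002 -0.001212438917488401 [-1.23 -0.09  5.21]
13.22 0.004 -0.0029575884659421847 [-0.62 -0.39  6.74]
13.57 0.005 -0.003698783697633129 [-1.02  0.25  6.79]
13.92 0.0055 -0.0040595883245692355 [-0.07  0.7   7.99]
14.27 0.006 -0.004764906621434362 [0.86 0.3  7.03]
14.62 0.0064 -0.00511659101590764 [-0.96 -0.6   7.33]
15.9167 [-0.73 -0.07  6.71]
[-0.28 -0.22  6.77] [(array([0.548, 0.023, 0.073]), 0.84), (array([0.645, 0.096, 0.111]), 0.38)]
```

View pics/in2c.png

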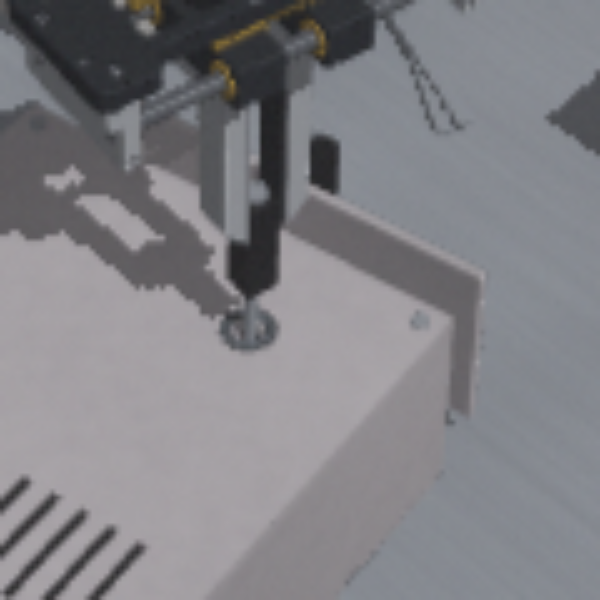

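The tray has sprung out about 29 mm: the tab moved from x .577 to .548, and the tray front stands proud in the picture. I'll hold a moment longer, withdraw and carry the pin back.

Run:
```python
from h import *
T=telemetry.current_t
F=lambda:np.round(telemetry.current_wrist_force(),2)
r.hold(.2)
r.move_l([.6443,.0925,.214],vel=.06); 
print(T(),[(np.round(d['at'],3),round(d['score'],2)) for d in ([vision.snapshot('scene')] and models.mark_of('tray_grip','scene'))])
r.move_l([.6443,.0925,.25],vel=.12)
r.move_to([.4905,-.1972,.24],down(-.143)); r.move_l([.4905,-.1972,.166],vel=.1); r.hold(.2)
print(T(),telemetry.current_ee_pos(),telemetry.current_opening(),F())
im=vision.snapshot('scene'); save('ret',im)
cv2.imwrite('pics/retc.png',cv2.cvtColor(cv2.resize(im[140:240,230:330],(600,600)),4))
```

```text
17.075 [(array([0.548, 0.024, 0.072]), 0.8)]
19.9583 [ 0.49091996 -0.19747659  0.16671203] 0.016012279179320927 [-0.42 -0.11 -1.  ]
```

View pics/retc.png

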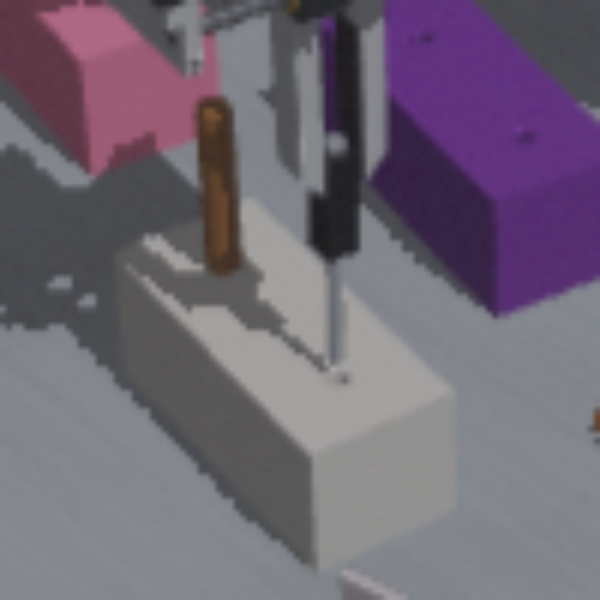

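The tray stayed out. The tip, at crop (335,365), is right over the stand hole at crop (338,376), so I'll insert the pin guarded.

Run:
```python
from h import *
T=telemetry.current_t
F=lambda:np.round(telemetry.current_wrist_force(),2)
c=r.move_l([.4905,-.1972,.1035],vel=.05,guard=4); print(T(),c,telemetry.current_ee_pos(),F())
if not c:
    c=r.move_l([.4905,-.1972,.098],vel=.015,guard=3); print(T(),c,telemetry.current_ee_pos(),F())
im=vision.snapshot('scene'); save('ins',im)
cv2.imwrite('pics/insc.png',cv2.cvtColor(cv2.resize(im[140:240,230:330],(600,600)),4))
```

```text
21.4083 False [ 0.49074288 -0.19733386  0.10384876] [-0.08 -0.71 -1.02]
21.7417 True [ 0.49109742 -0.19745659  0.09973572] [ 1.43 -0.23  2.64]
```

View pics/insc.png

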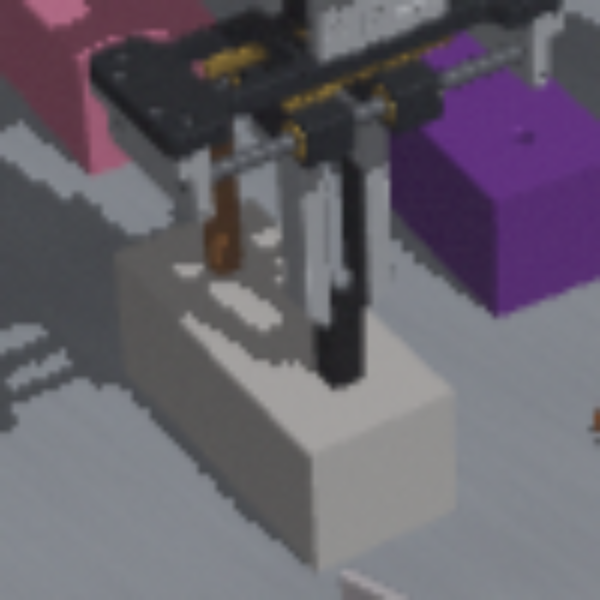

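The pin is seated: contact came at the original grasp height (0.0997). I'll release, retreat and check.

Run:
```python
from h import *
T=telemetry.current_t
p=np.array(telemetry.current_ee_pos())
gripper_to(.05); r.move_l([p[0],p[1],.2],vel=.15)
r.move_to([.44,0.0,.22],down(-1.37)); print(T())
im=vision.snapshot('scene'); save('rel',im); im2=vision.snapshot('top'); save('relt',im2)
for c in('scene','top'):
    for t in ('tray_grip','pin'): print(c,t,[(np.round(d['at'],3),round(d['score'],2)) for d in models.mark_of(t,c)][:2])
a=cv2.resize(im[140:300,230:390],(400,400)); b=cv2.resize(im2[180:300,240:360],(400,400))
cv2.imwrite('pics/relc.png',cv2.cvtColor(np.hstack([a,b]),4))
P=[atz('top',u,v,.11)[:2] for u,v in ((247.4,233.6),(325,216.6))]; d=P[1]-P[0]; print('front edge yaw',np.arctan2(d[1],d[0])+np.pi/2)
P=[atz('top',u,v,.11)[:2] for u,v in ((245,233),(229.5,129))]; d=P[1]-P[0]; print('side yaw',np.arctan2(d[1],d[0]))
```

```text
24.7333
scene tray_grip [(array([0.548, 0.025, 0.07 ]), 0.88)]
scene pin [(array([ 0.49 , -0.197,  0.066]), 0.57)]
top tray_grip [(array([ 0.694, -0.179, -0.   ]), 0.61), (array([ 0.731,  0.063, -0.003]), 0.59)]
top pin [(array([ 0.492, -0.2  ,  0.065]), 0.45)]
front edge yaw 0.23843520195708767
side yaw 0.18768376849134435
```

View pics/relc.png

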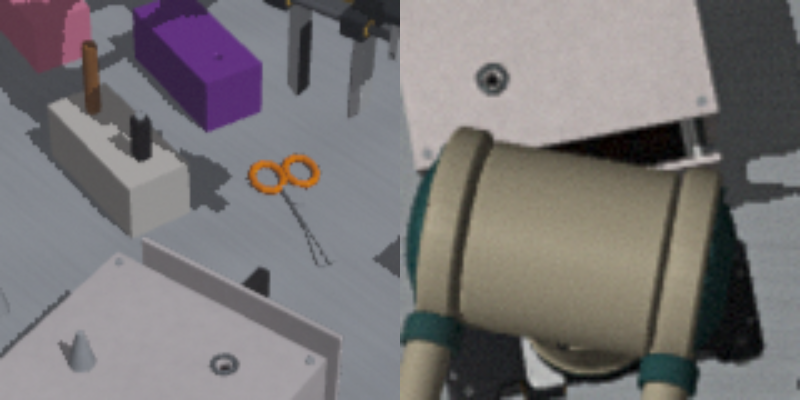

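The pin stands home in its hole with the fork beside it, and the tray is out about 28 mm. The tab is at about (.547,.026) and the unit's yaw is about 0.20. Next I'll grip the tab and pull.

Run:
```python
from h import *
T=telemetry.current_t
F=lambda:np.round(telemetry.current_wrist_force(),2)
q=down(-1.37)
r.move_to([.5468,.0257,.16],q); c=r.move_l([.5468,.0257,.086],vel=.1,guard=6); print(T(),c,F())
if not c:
    gripper_to(0,12); print(T(),telemetry.current_opening(),F())
    e=np.array(telemetry.current_ee_pos()); d=np.array([-np.cos(.2),-np.sin(.2),0])
    c=r.move_l(list(e+d*.077),vel=.05,guard=9); r.hold(.1); e2=np.array(telemetry.current_ee_pos())
    print(T(),c,(e2-e)@d,e2,F(),telemetry.current_opening())
im=vision.snapshot('scene'); save('pull',im); cv2.imwrite('pics/pullc.png',cv2.cvtColor(cv2.resize(im[180:340,270:430],(600,600)),4))
```

```text
26.4917 False [-0.13 -0.38 -0.34]
27.1667 0.011541101911133755 [ 0.65 -4.46 -0.31]
28.6417 True 0.07232210868043401 [0.47645329 0.00908353 0.08603018] [-0.03  1.64  3.22] 0.011740544995124082
```

View pics/pullc.png

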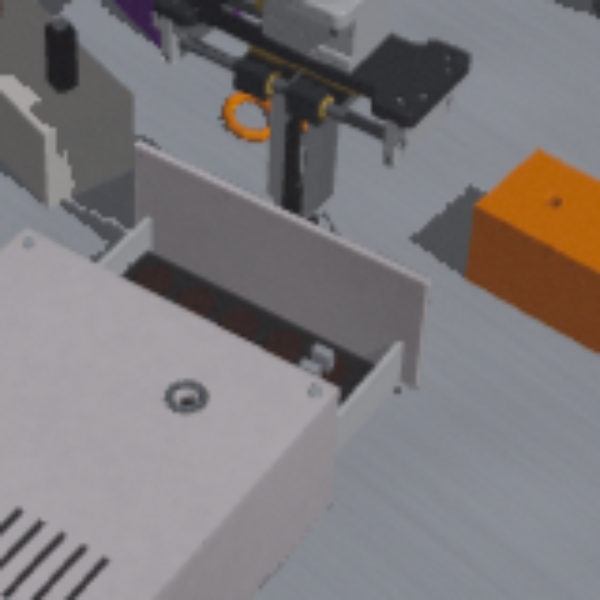

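The tray reached its stop: the guard tripped after 72 mm on top of the 28 mm. I'll let go, retreat up and make the last check.

Run:
```python
from h import *
T=telemetry.current_t
e=np.array(telemetry.current_ee_pos())
gripper_to(.05); r.move_l([e[0],e[1],.2],vel=.12); r.move_to([.38,.2,.28],down(-1.0)); r.hold(.3)
print(T(),np.round(telemetry.current_wrist_force(),2))
im=vision.snapshot('scene'); save('end',im); vision.snapshot('top')
for t in('tray_grip','pin','fork','scissors','nozzle_a','stand'): print(t,[(np.round(d['at'],3).tolist(),round(d['score'],2)) for d in models.mark_of(t,'scene')][:3])
```

```text
31.7583 [-0.37 -0.38 -0.38]
tray_grip [([0.48, 0.01, 0.074], 0.97)]
pin [([0.492, -0.198, 0.065], 0.47)]
fork [([0.482, -0.287, 0.063], 0.51)]
scissors [([0.374, -0.081, -0.001], 0.94)]
nozzle_a [([0.729, 0.007, 0.114], 0.54), ([0.693, -0.178, 0.0], 0.48)]
stand [([0.386, -0.516, -0.001], 0.95), ([0.327, 0.14, -0.002], 0.64), ([0.317, -0.314, -0.004], 0.58)]
```

View pics/end.png

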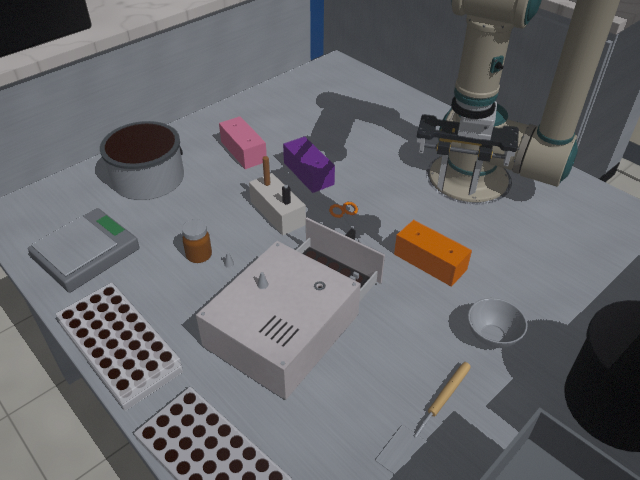

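The tray is fully out, with the tab at (352,233). The pin is upright and home at (286,195), and everything else is where it was.

```bash
python3 -c "
from h import *
r.sign_off()"
```

```text
the job is handed in; nothing more can be done
```

The tray is out to its stop, the pin is back home in the white stand, and the job was handed in at about 32 s of the 72 s allowed.

- **Catch:** I put the pin through the access hole and met the pad 26 mm under the top face. I pressed it about 5 mm and held it for just over 1 s. The highest wrist force I read was 8 N, against the 16 N limit. The tray sprung out by about 28–29 mm and stayed out when I withdrew the pin.
- **Pin:** It went back into its own hole, stopping at the height where I had picked it up. The last check found it 65 mm up (66 mm is fully home) and upright in the picture.
- **Tray:** I pulled it another 72 mm until it met its stop. The tab had moved about 99 mm in all by the last camera check. I then let go and backed the arm clear, touching nothing.
- **Everything else:** The fork, scissors, nozzles, bowl, jar and spatula look unmoved in the last picture. I measured only the fork's position both before and after, and it agrees within 2 mm.
- **Disagreements:**
    - The top camera was blocked by the arm, so its tray reading halfway through was useless; I relied on the scene camera instead.
    - In the last check the network's three best stand readings were all coloured blocks, not the white stand.

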